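Put the spare filter cartridge away in its tilt-out bin

ROBOT

A 6-joint arm with a two-finger parallel gripper is mounted at the origin on the work surface. World frame = base frame: x ahead of the robot, y to its left, z up, the work surface at z = 0. Lengths are in m, angles in rad, forces in N, time in s.
With the tool pointing down it reaches from about 0.35 to 0.975 m from the base axis. Payload 7.1 kg.
Tool frame: the origin (TCP) lies on the centre line of the jaws, within the pads' length; the fingertips stand 14 mm ahead of it and the grasp point (between the pads) lies 5 mm behind it; y points along the fingers, x is the direction in which the jaws open and shut, and the axes are right-handed (so a half turn about y gives the same grasp; the last joint's range is limited). The gripper opens to 88 mm and grips with 3 to 60 N. Pads are 20 mm wide; open, the fingers measure 115 mm over their backs; the gripper's body (75 mm by 178 mm) begins 61 mm behind the grasp point.
Start: joints at [-1.192, 0.423, 1.63, -0, 1.089, -0.019], TCP at [0.242, -0.576, 0.213] pointing down, gripper open.
Joint ranges: [-3, 3], [-0.9, 2.11], [0.09, 2.58], [-1.31, 4.45], [0.11, 2.69], [-2.54, 2.54]. Speed limits (rad/s): [2.39, 2.39, 3.01, 3.14, 3.14, 3.14].

INTERFACE

Orientations are given as a unit quaternion [x, y, z, w].
In Python, from cell import arm gives the robot as it stands. The module is installed in compiled form; this text tells all that it offers.
- The arm moves only by the shell command python3 -m crank 'ROWS' [OPENING] [FORCE]. ROWS is JSON, a list of rows, each an object with "translation": the shift along the tool's x, y, z as a fraction of full scale, a list of three; "delta_rot": the turn, a rotation vector about the tool's x, y, z as a fraction of full scale, a list of three. A call has 1 to 10 rows; each row is the pose to reach, as a shift and turn from the pose commanded when the call began, along the tool's axes at that moment, turning the shorter way round; what a row does not reach only later rows make up. Full scale, the value 1, is 500 mm for a shift and 2 pi rad for a turn. A row lasts 1/8 s, in which the tool goes at most 62.5 mm and 10.7 degrees, less where a joint would pass 70% of its speed; a pose out of reach is approached as far as the arm can. A call with a number of a shift or a turn outside -1 to 1 is refused whole. A call with a gripper value outside its range is refused whole. OPENING is the closure, from -1 (fully open) to 1 (shut), so that 0 is half open, set as the call begins (- or left out, the last holds). The fingers move at their own pace and stop on an object; FORCE is the grip in N (left out, the last holds). Time passes only in rows, so rows that repeat a pose let the fingers close. It gives the time, the measured TCP pose, the force and the opening at its end, in the units of the state.
- arm.read_state(): the state, without advancing time (a new reading comes with each control period).
- arm.camera(name): name is "side" or "top" or "wrist"; returns the picture (420x560x3 uint8, red, green, blue); there is no depth.
- arm.camera_params(name): a dict with "fx", "fy", "cx", "cy" (pixels), "world_to_cam" (4x4, takes a point from world to camera coordinates). Camera axes: x right, y up, looking along -z (the intrinsics and any distortion apply to the point x, -y, -z); pixel columns grow to the right and rows downward; lengths in m; the calibration is good to about 2 mm. The wrist camera is an equidistant fisheye: a pixel r from the principal point sees the ray r / f radians off the axis. A picture is of the moment at which its call begins: read the wrist's pose just before it. camera_params takes no time and is no camera call; for the wrist camera it gives the pose at the moment of the call.
- arm.close_job(): hands the job in, once; it reports no verdict.
The state is a dict: "clock": time; "joints": joint angles; "qd": joint speeds; "joint_torque": joint torques, N m; "tool_pos": TCP position; "tcp_rot": TCP orientation; "ft_force": force on the tool from outside, world axes, zero at the start; "ft_torque": the same for the moment, N m; "gripper_width": opening from 0.0 (shut) to 1.0 (fully open).
Only numpy, scipy, OpenCV 4.12 (cv2) and the standard library are available. Lean on these libraries where they do the work, as an engineer would, in place of code of your own. Each camera call takes 0.05 s, during which the arm holds its last target. There are 200 camera calls.

TASK

Put the cartridge with the green top away in the tilt-out bin with the green front: tip that bin well out by its tab, put the cartridge in, and push the bin back until it clicks fully shut. Leave the other bins shut and the other two cartridges standing where they are, and do not knock over the amber jar.

Things in the scene. Friction and masses are not known exactly. Their poses are not given: they have to be found in the camera images.
- bin_green (a joint): tip angle of the tilt-out bin with the green front: 0 = shut and latched, up to 0.75 rad tipped out. Hinge friction (0.12 N m) holds it at any angle. A sprung catch acts below about 0.09 rad: pull the bin out over it (about 5 N at the tab), and coming back push it over (about 6 N at 130 mm above the pivot) until it snaps to 0; left short of that it stays ajar near 0.09.
- green_tab (a point): middle of the top edge of the green bin's front panel; moves with the bin. Panel 4 mm thick, 96 mm wide, 175 mm high from the pivot; its top 41 mm is a pull tab 70 mm wide. Shut, the upper 35 mm of the tab stand free above the flat white roof of the housing (roof 156 mm, tab top 191 mm above the table): a finger fits behind it, above the roof.
- green_pivot (a point): bottom pivot of the green bin, at the panel's front face, mid-width, 16 mm above the table, fixed to the housing. Axes do not tip: x into the housing (away from the robot), y along the pivot, z up. Shut, the panel fills x 0 to 4 mm; tipping takes its top to -x and down. Housing: 102 mm wide, x 2 to 120 mm, roof from x 4 mm; a patch of the bin's colour on the roof; three in a row along y, 106 mm pitch, any order.
- green_floor (a point): middle of the green bin's inner floor, tipping with it; shut, 47 mm behind the panel's front and 4 mm above the pivot. x from panel to back wall, z up along the panel. Inside 87 mm deep (x), 84 mm wide (y), clear walls 86 mm high. Tipped 0.7 rad, its mouth lies in front of the housing, 70 mm from panel to housing, rim 65 to 140 mm above the table.
- cart_green: filter cartridge, upright steel cylinder of 26 mm diameter, 50 mm high, 50 to 100 g, with green top and green ring; origin at the centre of its underside, z along it. Three stand in a row, 75 mm apart, in any order, on a grey mat 100 x 220 mm, 4 mm thick.
- bin_yellow (a joint): tip angle of the tilt-out bin with the yellow front: 0 = shut and latched, up to 0.75 rad tipped out. Built as the green one.
- yellow_tab (a point): middle of the top edge of the yellow bin's front panel; moves with the bin. Built as the green one.
- cart_yellow: filter cartridge, upright steel cylinder of 26 mm diameter, 50 mm high, 50 to 100 g, with yellow top and yellow ring; origin at the centre of its underside, z along it. Three stand in a row, 75 mm apart, in any order, on a grey mat 100 x 220 mm, 4 mm thick.
- bin_blue (a joint): tip angle of the tilt-out bin with the blue front: 0 = shut and latched, up to 0.75 rad tipped out. Built as the green one.
- blue_tab (a point): middle of the top edge of the blue bin's front panel; moves with the bin. Built as the green one.
- cart_blue: filter cartridge, upright steel cylinder of 26 mm diameter, 50 mm high, 50 to 100 g, with blue top and blue ring; origin at the centre of its underside, z along it. Three stand in a row, 75 mm apart, in any order, on a grey mat 100 x 220 mm, 4 mm thick.
- cart_green_mid (a point): centre of the green cartridge (25 mm above its underside).
- reagent: amber glass jar with white cap, 60 mm diameter, 120 mm high; origin at the centre of its underside, z up its axis. Not part of the job.
Mind the look-alikes: they are no part of the job. Leave any black or red look-alike of the cart_green alone.

How it is judged:
By the outcome, as a careful person would: the job done as asked, in the order asked, and still so for the second after the job is handed in, with the robot touching nothing.
It also fails if it takes over 72 s, if anything falls off the work surface, if the arm or the gripper's body presses on something with over 40 N, if the wrist force passes 120 N, or if a joint passes its speed limit or range.

## Working session

There is one attempt and no reset: what is moved stays moved. The work goes in short steps, Python scripts to look and compute and a shell command to move; the robot and the scene stay as the last step left them, time stands still between calls to the robot, and variables do not carry over. Pictures are saved under pics/ and viewed, about 8 in all and at most 12, crops included, and the job is handed in when it is done.

```bash
mkdir -p pics
cat > h.py <<'E'
import numpy as np, cv2
from cell import arm
from scipy.spatial.transform import Rotation as R
def snap(n,f):
    p=arm.camera_params(n); im=arm.camera(n); cv2.imwrite('pics/'+f,im[:,:,::-1]); np.savez('pics/'+f+'.npz',im=im,**{k:np.array(v) for k,v in p.items()}); return im,p
def ray(p,u,v,fish=False):
    M=np.array(p['world_to_cam']); a=(u-p['cx'])/p['fx']; b=(v-p['cy'])/p['fy']
    if fish:
        r=np.hypot(a,b); s=np.sin(r)/r if r>1e-9 else 1; d=np.array([a*s,-b*s,-np.cos(r)])
    else: d=np.array([a,-b,-1.])
    return -M[:3,:3].T@M[:3,3], M[:3,:3].T@d
def onz(p,u,v,z,fish=False):
    o,d=ray(p,u,v,fish); return o+d*(z-o[2])/d[2]
def rel(target,rot=None):
    s=arm.read_state(); q=R.from_quat(s['tcp_rot']); t=q.inv().apply(np.array(target)-s['tool_pos'])/.5
    return t, None if rot is None else (q.inv()*rot).as_rotvec()/(2*np.pi)
E
python3 - <<'E'
from h import *
s=arm.read_state()
for k in s: print(k,np.round(s[k],3))
print(R.from_quat(s['tcp_rot']).as_matrix().round(3))
a,p=snap('top','top0.png'); b,q=snap('side','side0.png')
for c in(p,q): print({k:np.round(v,3).tolist() for k,v in c.items()})
E
```

```text
clock 0.0
joints [-1.192  0.424  1.631 -0.     1.089 -0.019]
qd [ 0.001 -0.     0.     0.001 -0.001 -0.   ]
joint_torque [-0.0000e+00 -5.4463e+01 -2.7367e+01  6.4000e-02  2.3000e-02 -0.0000e+00]
tool_pos [ 0.242 -0.576  0.212]
tcp_rot [-0.589  0.392 -0.391  0.589]
ft_force [0.31 1.42 0.07]
ft_torque [0.016 0.035 0.069]
gripper_width 1.0
[[ 0.387 -0.001  0.922]
 [-0.922  0.001  0.387]
 [-0.001 -1.     0.   ]]
{'fx': 387.474, 'fy': 387.474, 'cx': 275.993, 'cy': 213.159, 'world_to_cam': [[-0.006, -1.0, 0.022, 0.022], [0.992, -0.003, 0.124, -0.538], [-0.124, 0.022, 0.992, -0.913], [0.0, 0.0, 0.0, 1.0]]}
{'fx': 468.02, 'fy': 468.02, 'cx': 281.267, 'cy': 211.041, 'world_to_cam': [[-0.968, -0.251, 0.001, 0.531], [0.179, -0.686, 0.706, -0.177], [-0.176, 0.683, 0.708, -0.93], [0.0, 0.0, 0.0, 1.0]]}
```

View pics/top0.png

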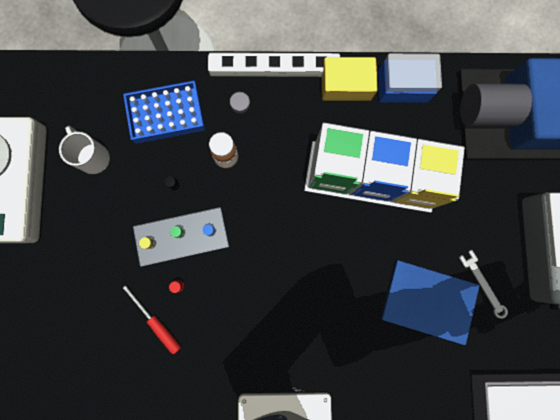

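View pics/side0.png

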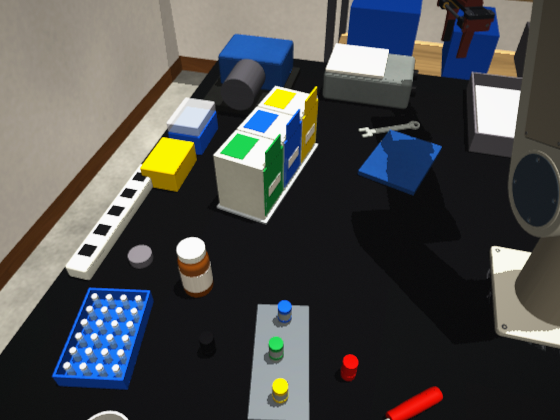

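The top view shows the mat with yellow (146,243), green (176,231) and blue (209,230) cartridges. Look-alikes are black (170,182) and red (175,287). Only the one at (176,231) has a green top. The green bin is at the left of the row, roof patch (343,143) and tab about (335,183). The jar is at (223,150).

Run:
```python
from h import *
def load(f):
    d=np.load('pics/'+f+'.npz'); return d['im'],{k:d[k] for k in d.files if k!='im'}
a,p=load('top0.png'); b,q=load('side0.png')
def blobs(im,lo,hi,box,mn=15):
    h=cv2.cvtColor(im,cv2.COLOR_RGB2HSV); m=cv2.inRange(h,np.array(lo),np.array(hi)); x0,y0,x1,y1=box
    k=np.zeros_like(m);k[y0:y1,x0:x1]=m[y0:y1,x0:x1]; n,l,s,c=cv2.connectedComponentsWithStats(k)
    return [(s[i].tolist(),c[i].round(1)) for i in range(1,n) if s[i,4]>mn]
C=dict(g=((45,100,30),(80,255,255)),b=((100,150,60),(125,255,255)),y=((22,120,60),(35,255,255)))
for k,(lo,hi) in C.items():
    for z,box,nm in((.054,(130,205,235,270),'cart'),(.156,(300,115,480,215),'bin')):
        for s,c in blobs(a,lo,hi,box): print('top',k,nm,s,c,onz(p,*c,z).round(4))
for s,c in blobs(b,*C['g'],(200,80,330,380)): print('side g',s,c,onz(q,*c,.156).round(4),onz(q,*c,.05).round(4))
# jar
print('jar cap',onz(p,221,144,.12),onz(q,191,250,.12))
A=cv2.resize(a[110:270,125:475],None,fx=2.2,fy=2.2,interpolation=cv2.INTER_CUBIC); cv2.imwrite('pics/c1.png',A[:,:,::-1])
B=cv2.resize(b[80:380,200:340],None,fx=2,fy=2,interpolation=cv2.INTER_CUBIC)
H=np.zeros((600,770+0,3),np.uint8)
H[:A.shape[0]]=A; cv2.imwrite('pics/c1.png',A[:,:,::-1])
```

```text
top g cart [171, 227, 11, 10, 91] [175.8 231.4] [0.4926 0.2563 0.054 ]
top g bin [324, 128, 39, 29, 836] [343.2 142.4] [ 0.6773 -0.1258  0.156 ]
top g bin [312, 172, 48, 21, 540] [335.4 181.3] [ 0.591  -0.1065  0.156 ]
top b cart [203, 225, 11, 10, 87] [208.  229.5] [0.4967 0.1807 0.054 ]
top b bin [373, 137, 37, 29, 822] [391.  150.8] [ 0.6585 -0.2299  0.156 ]
top b bin [353, 181, 54, 19, 529] [382.3 189.6] [ 0.5726 -0.2073  0.156 ]
top y cart [140, 238, 11, 10, 95] [145.1 242.5] [0.4668 0.3274 0.054 ]
top y bin [420, 145, 38, 29, 837] [438.9 159.1] [ 0.6399 -0.3343  0.156 ]
top y bin [394, 190, 66, 18, 586] [428.8 197.8] [ 0.5545 -0.3073  0.156 ]
side g [221, 133, 38, 26, 543] [239.2 146. ] [ 0.6771 -0.1288  0.156 ] [ 0.7272 -0.2601  0.05  ]
side g [263, 134, 20, 82, 989] [272.7 172.1] [ 0.5828 -0.0623  0.156 ] [ 0.6169 -0.1824  0.05  ]
side g [269, 336, 15, 17, 191] [275.6 344. ] [0.4759 0.3126 0.156 ] [0.492 0.256 0.05 ]
side g [269, 354, 14, 6, 30] [275.8 357.3] [0.4702 0.3329 0.156 ] [0.4853 0.2797 0.05  ]
jar cap [0.68480488 0.14429122 0.12      ] [0.68194826 0.14838722 0.12      ]
```

View pics/c1.png

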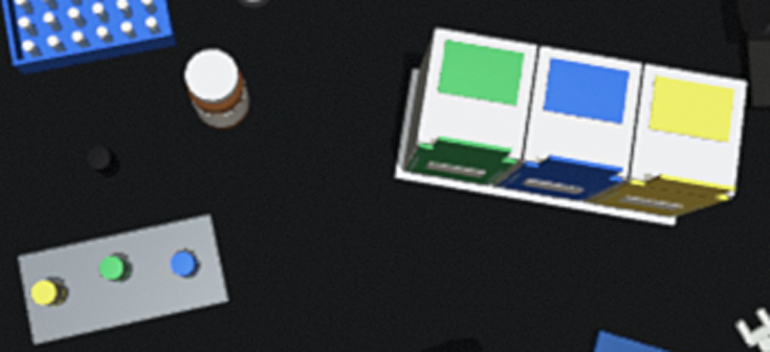

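The crop confirms the green cartridge at crop (113,268), which is full-picture (176,231). Next come the housing frame, tab position and move numbers.

```bash
cat >> h.py <<'E'
def load(f):
    d=np.load('pics/'+f+'.npz'); return d['im'],{k:d[k] for k in d.files if k!='im'}
E
python3 - <<'E'
from h import *
a,p=load('top0.png'); b,q=load('side0.png')
P=np.array([[.6773,-.1258],[.6585,-.2299],[.6399,-.3343]]); d=P[0]-P[2]; print(np.linalg.norm(d)/2, np.arctan2(-d[0],d[1]))
y=d/np.linalg.norm(d); x=np.array([y[1],-y[0]]); print(x,y)
hx=lambda w:np.round([(w[:2]-P[0])@x,(w[:2]-P[0])@y,w[2]],4)
f=lambda u,v:(125+u/2.2,110+v/2.2)
for nm,u,v,z in(('tab L',424,139,.191),('tab R',517,157,.191),('roof far L',434,28,.156),('roof far gap',539,45,.156),('base front L',396,178,.004),('base frontR',674,223,.004)):
    print(nm,hx(onz(p,*f(u,v),z)))
B=b[75:215,205:330]; cv2.imwrite('pics/c2.png',cv2.resize(B,None,fx=4.2,fy=4.2,interpolation=cv2.INTER_CUBIC)[:,:,::-1])
E
```

```text
0.10591389191225105 -0.177488938899354
[ 0.98429014 -0.17655852] [0.17655852 0.98429014]
tab L [-0.0862  0.0472  0.191 ]
tab R [-0.0879 -0.0415  0.191 ]
roof far L [0.0359 0.052  0.156 ]
roof far gap [ 0.0372 -0.054   0.156 ]
base front L [-0.0903  0.055   0.004 ]
base frontR [-0.0863 -0.2703  0.004 ]
```

View pics/c2.png

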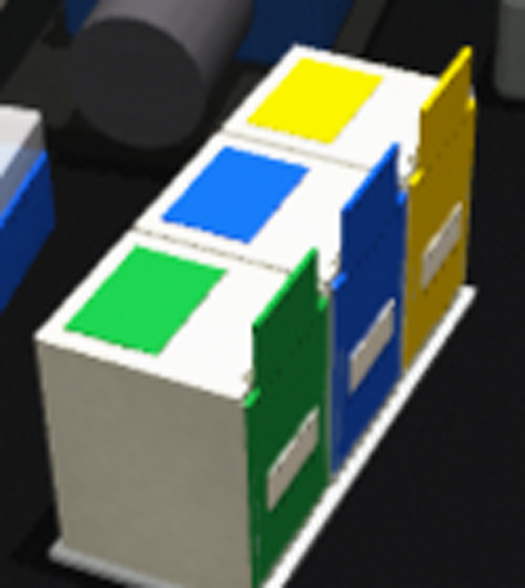

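The side crop shows all three bins shut, with the green tab's top edge at crop (254,325)-(316,250) standing clear of the roof. I'll check that edge against the top-view estimate and work out the first moves.

```bash
cat >> h.py <<'E'
hx_=np.array([.9843,-.1766,0]); hy_=np.array([.1766,.9843,0]); hz_=np.array([0,0,1.])
PIV=np.array([.5951,-.1111,0])   # z of housing frame = table
H=lambda X,Y,Z: PIV+hx_*X+hy_*Y+hz_*Z
toH=lambda w: np.array([(np.array(w)-PIV)@hx_,(np.array(w)-PIV)@hy_,w[2]])
def rotH(th=0,base=None): # tool down, jaws along housing y, tipped by th (body toward robot)
    y=-hz_; z=hx_; M=np.stack([np.cross(y,z),y,z],1)
    return R.from_rotvec(-hy_*th)*R.from_matrix(M)
E
python3 - <<'E'
from h import *
b,q=load('side0.png')
for u,v in((265.5,152.4),(280.2,134.5)): print(toH(onz(q,u,v,.191)).round(4))
for t in((.035,0,.28),(.035,0,.182)): print(H(*t).round(3),*[r.round(4) for r in rel(H(*t),rotH())])
E
```

```text
[0.0011 0.0332 0.191 ]
[-0.0003 -0.0352  0.191 ]
[ 0.63  -0.117  0.28 ] [-0.5451 -0.1353  1.0699] [ 0.0001  0.0916 -0.0002]
[ 0.63  -0.117  0.182] [-0.5449  0.0607  1.0699] [ 0.0001  0.0916 -0.0002]
```

```bash
python3 -m crank '[{"translation":[0,-0.135,0],"delta_rot":[0,0,0]},{"translation":[-0.545,-0.135,1.0],"delta_rot":[0,0.0916,0]},{"translation":[-0.545,-0.135,1.0],"delta_rot":[0,0.0916,0]},{"translation":[-0.545,-0.135,1.0],"delta_rot":[0,0.0916,0]},{"translation":[-0.545,-0.135,1.0],"delta_rot":[0,0.0916,0]},{"translation":[-0.545,-0.135,1.0],"delta_rot":[0,0.0916,0]},{"translation":[-0.545,-0.135,1.0],"delta_rot":[0,0.0916,0]},{"translation":[-0.545,-0.135,1.0],"delta_rot":[0,0.0916,0]},{"translation":[-0.545,-0.135,1.0],"delta_rot":[0,0.0916,0]},{"translation":[-0.545,-0.135,1.0],"delta_rot":[0,0.0916,0]}]' 1 20
python3 - <<'E'
from h import *
s=arm.read_state(); print(toH(s['tool_pos']).round(4),rel(H(.035,0,.28),rotH()))
E
```

```text
clock: 1.35
tool_pos: [0.5896, -0.1404, 0.2798]
tcp_rot: [-0.454, 0.542, -0.542, 0.454]
ft_force: [1.1, -0.0, -0.4]
gripper_width: 0.002
[-2.000e-04 -2.980e-02  2.798e-01] (array([-0.05969421, -0.00037953,  0.07049109]), array([ 6.21125977e-05, -1.16682408e-05,  1.45499880e-05]))
```

```bash
python3 -m crank '[{"translation":[-0.06,0,0.07],"delta_rot":[0,0,0]},{"translation":[-0.06,0,0.07],"delta_rot":[0,0,0]},{"translation":[-0.06,0.1,0.07],"delta_rot":[0,0,0]},{"translation":[-0.06,0.196,0.07],"delta_rot":[0,0,0]},{"translation":[-0.06,0.196,0.07],"delta_rot":[0,0,0]}]'
python3 - <<'E'
from h import *
s=arm.read_state(); print(toH(s['tool_pos']).round(4)); snap('side','s1.png')
im=cv2.imread('pics/s1.png')[40:220,180:340]; cv2.imwrite('pics/s1c.png',cv2.resize(im,None,fx=3,fy=3))
# waypoints: contact radius 155 from pivot; finger half width 10
prev=s['tool_pos']
for th in(0,.1,.2,.3,.4,.5,.6,.68,.72):
    r=.153; X=-r*np.sin(th)+.004*np.cos(th)+.010; Z=.016+r*np.cos(th)+.004*np.sin(th)+.014
    print(th,round(X,4),round(Z,4),rel(H(X,0,Z))[0].round(3))
E
```

```text
clock: 1.98
tool_pos: [0.6246, -0.1191, 0.1783]
tcp_rot: [-0.455, 0.545, -0.54, 0.451]
ft_force: [-0.3, -0.0, -0.8]
gripper_width: 0.005
[ 0.0305 -0.0027  0.1783]
0 0.014 0.183 [-0.005 -0.004 -0.037]
0.1 -0.0013 0.1826 [-0.005 -0.003 -0.068]
0.2 -0.0165 0.1807 [-0.005  0.001 -0.098]
0.3 -0.0314 0.1773 [-0.005  0.008 -0.128]
0.4 -0.0459 0.1725 [-0.005  0.018 -0.157]
0.5 -0.0598 0.1662 [-0.005  0.031 -0.185]
0.6 -0.0731 0.1585 [-0.005  0.046 -0.211]
0.68 -0.0831 0.1515 [-0.005  0.06  -0.231]
0.72 -0.0879 0.1477 [-0.005  0.068 -0.241]
```

View pics/s1c.png

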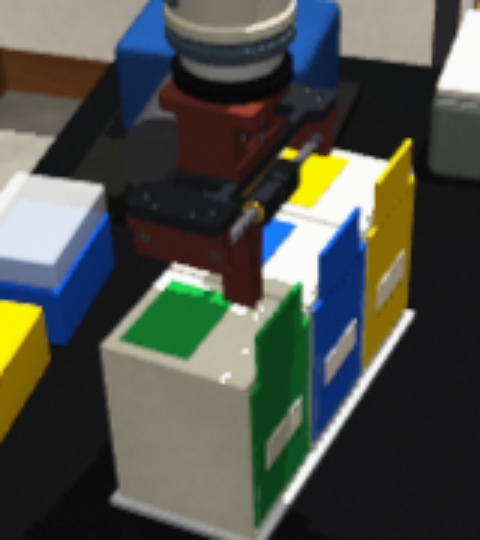

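The closed fingers are just behind the green tab, clear above the roof, fingertip at about crop (243,300). Now I pull along the arc.

```bash
python3 -m crank '[{"translation":[0,0,-0.042],"delta_rot":[0,0,0]},{"translation":[0,0,-0.073],"delta_rot":[0,0,0]},{"translation":[0,0.003,-0.103],"delta_rot":[0,0,0]},{"translation":[0,0.009,-0.133],"delta_rot":[0,0,0]},{"translation":[0,0.019,-0.162],"delta_rot":[0,0,0]},{"translation":[0,0.032,-0.19],"delta_rot":[0,0,0]},{"translation":[0,0.047,-0.216],"delta_rot":[0,0,0]},{"translation":[0,0.061,-0.236],"delta_rot":[0,0,0]},{"translation":[0,0.065,-0.243],"delta_rot":[0,0,0]},{"translation":[0,0.065,-0.243],"delta_rot":[0,0,0]}]'
python3 - <<'E'
from h import *
s=arm.read_state(); print(toH(s['tool_pos']).round(4)); snap('side','s2.png')
im=cv2.imread('pics/s2.png')[40:240,180:340]; cv2.imwrite('pics/s2c.png',cv2.resize(im,None,fx=3,fy=3))
E
```

```text
clock: 3.28
tool_pos: [0.509, -0.0975, 0.1495]
tcp_rot: [-0.454, 0.542, -0.542, 0.454]
ft_force: [0.2, 0.7, -0.8]
gripper_width: 0.004
[-0.0872 -0.0018  0.1495]
```

View pics/s2c.png

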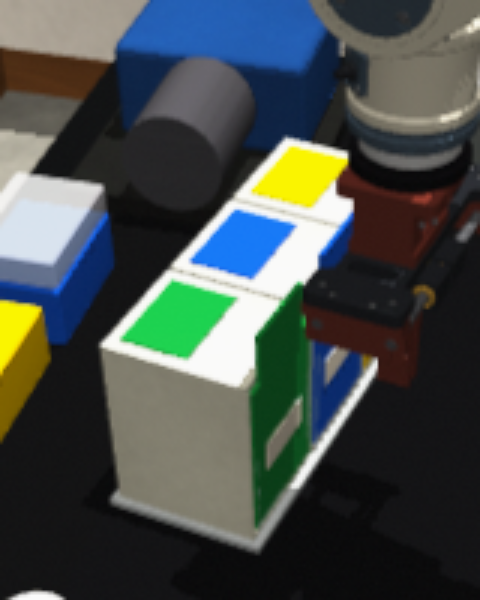

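The finger has passed the tab and the bin looks shut. I need to find out why before trying again.

Run:
```python
from h import *
def proj(p,w):
    M=p['world_to_cam']; c=M[:3,:3]@w+M[:3,3]; return np.round([p['cx']+p['fx']*c[0]/-c[2],p['cy']-p['fy']*c[1]/-c[2]],1)
s=arm.read_state(); print(s['tool_pos'],R.from_quat(s['tcp_rot']).as_matrix().round(3), s['joints'])
for f,t in(('s1.png',(.0305,-.0027,.1783)),('s2.png',(-.0872,-.0018,.1495))):
    im,p=load(f); print(f,'tip',proj(p,H(t[0],t[1],t[2]-.014)),'->crop',((proj(p,H(t[0],t[1],t[2]-.014))-[180,40])*3))
    h=cv2.cvtColor(im,cv2.COLOR_RGB2HSV); m=cv2.inRange(h,np.array((45,100,20)),np.array((80,255,120)))
    m[:, :255]=0; m[:,300:]=0; m[:120]=0;m[230:]=0; pts=cv2.findNonZero(m); print(cv2.boundingRect(pts),m.sum()//255)
im,p=load('s2.png'); print('tabL',proj(p,H(0,.035,.191)),'tabR',proj(p,H(0,-.035,.191)))
a,p0=load('side0.png'); print(np.abs(p0['world_to_cam']-p['world_to_cam']).max())
```

```text
[ 0.50935278 -0.09755493  0.14967183] [[-0.177  0.001  0.984]
 [-0.984 -0.    -0.177]
 [ 0.    -1.     0.001]] [-2.12187738e-01  3.56271310e-01  1.91193428e+00  9.00065092e-06
  8.72860997e-01  1.53636250e+00]
s1.png tip [260.8 149.3] ->crop [242.4 327.9]
(255, 136, 28, 80) 969
s2.png tip [310.9 174.8] ->crop [392.7 404.4]
(263, 135, 20, 81) 964
tabL [265.6 153. ] tabR [280.  134.5]
0.0
```

Run:
```python
from h import *
a,p=snap('top','t3.png'); w,q=snap('wrist','w3.png')
A=cv2.resize(a[110:260,250:450],(400,300)); W=cv2.resize(w,(400,300))
s=cv2.imread('pics/s2.png')[90:240,240:340][:,:,::-1]; S=cv2.resize(s,(400,600)[0:2])
cv2.imwrite('pics/m3.png',np.hstack([np.vstack([A,W]),S])[:,:,::-1])
print({k:np.round(v,3).tolist() for k,v in q.items()})
```

```text
{'fx': 325.192, 'fy': 325.192, 'cx': 280.144, 'cy': 212.534, 'world_to_cam': [[-0.178, -0.984, -0.0, -0.005], [0.953, -0.173, -0.251, -0.487], [0.247, -0.045, 0.968, -0.458], [0.0, 0.0, 0.0, 1.0]]}
```

View pics/m3.png

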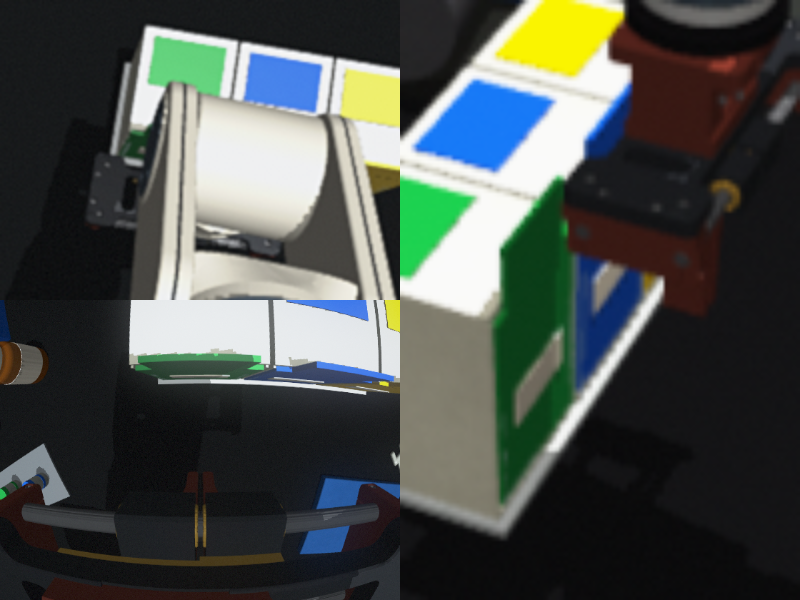

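Sideways alignment is right: fingers at montage (200,475), green bin centred at x≈197. The tip looks higher than expected, so I'll locate it from the wrist view and the side view together.

Run:
```python
from h import *
def proj(p,w,f=0):
    M=p['world_to_cam']; c=M[:3,:3]@w+M[:3,3]; x,y,z=c[0],-c[1],-c[2]
    if f: r=np.hypot(x,y); k=np.arctan2(r,z)/r; return np.round([p['cx']+p['fx']*x*k,p['cy']+p['fy']*y*k],1)
    return np.round([p['cx']+p['fx']*x/z,p['cy']+p['fy']*y/z],1)
im,w=load('w3.png'); _,sd=load('s2.png')
t=toH(arm.read_state()['tool_pos']); print(t)
print('cam pos H',toH(-w['world_to_cam'][:3,:3].T@w['world_to_cam'][:3,3]))
for dz in(-.014,-.004,.006,.016):
  for dx in(-.010,.010): print(dz,dx,'wrist',proj(w,H(t[0]+dx,t[1],t[2]+dz),1),'side near/left',proj(sd,H(t[0]+dx,t[1]+.013,t[2]+dz)))
for n,P in(('tabtop',(0,0,.191)),('roof back patch',(.0835,0,.156))): print(n,proj(w,H(*P),1))
c=im[200:300,230:330]; cv2.imwrite('pics/w3c.png',np.hstack([cv2.resize(c,(400,400),interpolation=cv2.INTER_CUBIC),cv2.resize(load('s2.png')[0][140:180,290:330],(400,400),interpolation=cv2.INTER_CUBIC)])[:,:,::-1])
```

```text
[-0.08654765 -0.00180042  0.1498238 ]
cam pos H [-0.01861566 -0.00217149  0.32145177]
-0.014 -0.01 wrist [279.8 259.4] side near/left [312.7 179.6]
-0.014 0.01 wrist [279.7 228.5] side near/left [303.9 176.9]
-0.004 -0.01 wrist [279.7 266. ] side near/left [312.9 175.9]
-0.004 0.01 wrist [279.7 233.8] side near/left [304.  173.3]
0.006 -0.01 wrist [279.7 273.2] side near/left [313.2 172.3]
0.006 0.01 wrist [279.6 239.6] side near/left [304.2 169.6]
0.016 -0.01 wrist [279.7 281.1] side near/left [313.4 168.5]
0.016 0.01 wrist [279.6 246. ] side near/left [304.4 165.9]
tabtop [274.6  84.1]
roof back patch [275.8 -49.6]
```

View pics/w3c.png

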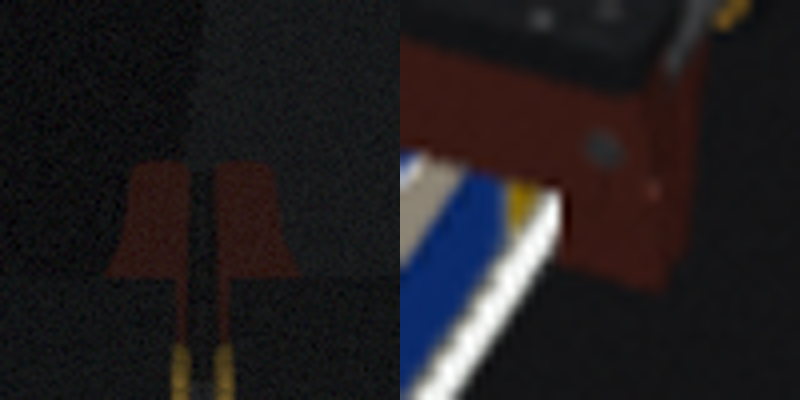

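Both views put the shut fingertips about 15 mm above the reported TCP, not 14 mm below. That explains why the finger cleared the tab. I'll go back behind the tab and descend in steps, watching the force.

```bash
python3 -m crank '[{"translation":[0,-0.1,0],"delta_rot":[0,0,0]},{"translation":[0,-0.17,0],"delta_rot":[0,0,0]},{"translation":[0,-0.17,0.12],"delta_rot":[0,0,0]},{"translation":[0,-0.17,0.245],"delta_rot":[0,0,0]},{"translation":[0,-0.17,0.245],"delta_rot":[0,0,0]},{"translation":[0,-0.08,0.245],"delta_rot":[0,0,0]},{"translation":[0,-0.05,0.245],"delta_rot":[0,0,0]},{"translation":[0,-0.037,0.245],"delta_rot":[0,0,0]},{"translation":[0,-0.037,0.245],"delta_rot":[0,0,0]}]'
python3 -m crank '[{"translation":[0,0.008,0],"delta_rot":[0,0,0]},{"translation":[0,0.008,0],"delta_rot":[0,0,0]}]'
python3 - <<'E'
from h import *
s=arm.read_state(); print(toH(s['tool_pos']).round(4),s['ft_force']); a,_=snap('side','s4.png')
c=a[100:180,220:320]; cv2.imwrite('pics/s4c.png',cv2.resize(c,(750,600),interpolation=cv2.INTER_CUBIC)[:,:,::-1])
E
```

```text
clock: 4.55
tool_pos: [0.6296, -0.1192, 0.1688]
tcp_rot: [0.454, -0.542, 0.543, -0.454]
ft_force: [0.2, 0.1, -0.4]
gripper_width: 0.006
clock: 4.8
tool_pos: [0.6297, -0.1192, 0.1646]
tcp_rot: [0.453, -0.542, 0.543, -0.454]
ft_force: [0.4, -0.1, 0.7]
gripper_width: 0.006
[ 0.0355 -0.0018  0.1646] [ 0.42081054 -0.06062837  0.7455656 ]
```

View pics/s4c.png

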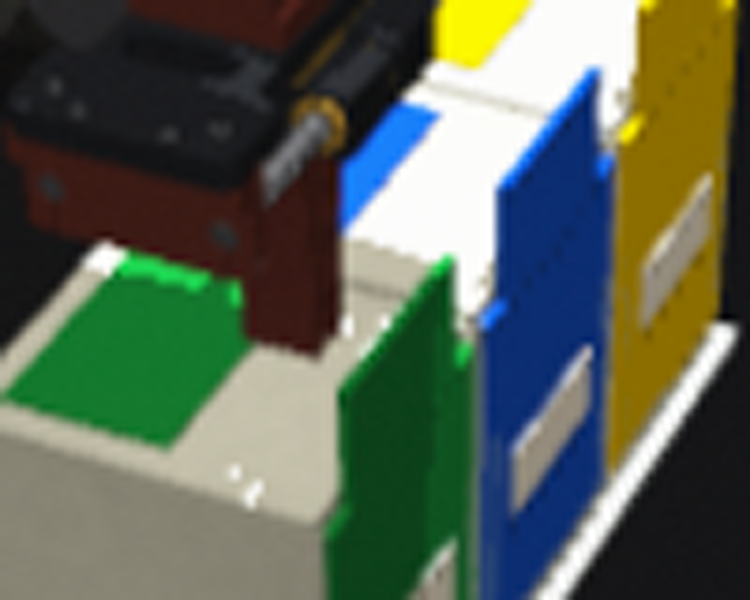

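Without any force the nominal tip would already be inside the roof, so the offset is confirmed. In the picture the real tip, crop (318,355), is still about 20 mm above the roof, behind the tab. I'll descend another 13 mm.

```bash
python3 -m crank '[{"translation":[0,0.014,0],"delta_rot":[0,0,0]},{"translation":[0,0.026,0],"delta_rot":[0,0,0]},{"translation":[0,0.026,0],"delta_rot":[0,0,0]}]'
```

```text
clock: 5.22
tool_pos: [0.6289, -0.119, 0.1501]
tcp_rot: [-0.454, 0.543, -0.542, 0.453]
ft_force: [-0.5, 0.5, 1.0]
gripper_width: 0.003
```

```bash
python3 -m crank '[{"translation":[0,0,-0.042],"delta_rot":[0,0,0]},{"translation":[0,0,-0.073],"delta_rot":[0,0,0]},{"translation":[0,0.004,-0.103],"delta_rot":[0,0,0]},{"translation":[0,0.011,-0.132],"delta_rot":[0,0,0]},{"translation":[0,0.021,-0.16],"delta_rot":[0,0,0]},{"translation":[0,0.033,-0.188],"delta_rot":[0,0,0]},{"translation":[0,0.048,-0.214],"delta_rot":[0,0,0]},{"translation":[0,0.062,-0.235],"delta_rot":[0,0,0]},{"translation":[0,0.065,-0.243],"delta_rot":[0,0,0]},{"translation":[0,0.065,-0.243],"delta_rot":[0,0,0]}]'
python3 - <<'E'
from h import *
s=arm.read_state(); print(toH(s['tool_pos']).round(4)); snap('side','s5.png')
im=cv2.imread('pics/s5.png')[90:240,200:340]; cv2.imwrite('pics/s5c.png',cv2.resize(im,None,fx=4,fy=4))
E
```

```text
clock: 6.48
tool_pos: [0.5096, -0.0976, 0.1184]
tcp_rot: [-0.454, 0.543, -0.542, 0.454]
ft_force: [-0.2, -0.3, -0.1]
gripper_width: 0.007
[-0.0866 -0.0018  0.1184]
```

View pics/s5c.png

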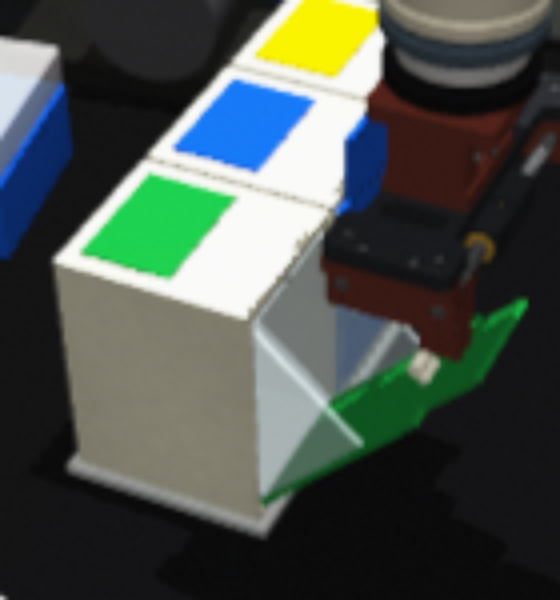

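The green bin is now tipped well out, tab top at crop (525,300), and the other bins are shut. Next I lift off and go over the cartridge, half open.

```bash
python3 -m crank '[{"translation":[0,-0.1,0],"delta_rot":[0,0,0]},{"translation":[0,-0.2,0],"delta_rot":[0,0,0]},{"translation":[-0.1,-0.2,-0.02],"delta_rot":[0,0,0]},{"translation":[-0.69,-0.2,-0.157],"delta_rot":[0,0,0]},{"translation":[-0.69,-0.2,-0.157],"delta_rot":[0,0,0]},{"translation":[-0.69,-0.2,-0.157],"delta_rot":[0,0,0]},{"translation":[-0.69,-0.2,-0.157],"delta_rot":[0,0,0]},{"translation":[-0.69,-0.2,-0.157],"delta_rot":[0,0,0]},{"translation":[-0.69,-0.2,-0.157],"delta_rot":[0,0,0]},{"translation":[-0.69,-0.2,-0.157],"delta_rot":[0,0,0]}]'
python3 -m crank '[{"translation":[0,0.1,0],"delta_rot":[0,0,0]},{"translation":[0,0.2,0],"delta_rot":[0,0,0]},{"translation":[0,0.257,0],"delta_rot":[0,0,0]},{"translation":[0,0.257,0],"delta_rot":[0,0,0]},{"translation":[0,0.257,0],"delta_rot":[0,0,0]}]' 0 20
python3 - <<'E'
from h import *
s=arm.read_state(); print(s['tool_pos'],s['ft_force'])
a,p=snap('wrist','w6.png'); b,q=snap('side','s6.png')
cv2.imwrite('pics/m6.png',np.hstack([cv2.resize(a[130:430,130:430],(400,400)),cv2.resize(b[250:400,200:350],(400,400),interpolation=cv2.INTER_CUBIC)])[:,:,::-1])
h=cv2.cvtColor(a,cv2.COLOR_RGB2HSV); m=cv2.inRange(h,np.array((45,100,60)),np.array((80,255,255))); n,l,st,c=cv2.connectedComponentsWithStats(m)
for i in range(1,n):
    if st[i,4]>40: print(st[i],c[i].round(1),onz(p,*c[i],.054,True).round(4))
E
```

```text
clock: 7.78
tool_pos: [0.4935, 0.2555, 0.2184]
tcp_rot: [0.454, -0.542, 0.542, -0.454]
ft_force: [0.2, -0.6, -1.1]
gripper_width: 0.007
clock: 8.4
tool_pos: [0.4946, 0.2552, 0.0912]
tcp_rot: [0.453, -0.543, 0.543, -0.454]
ft_force: [-0.2, 0.1, -0.3]
gripper_width: 0.49
[0.49463642 0.25524401 0.09120016] [-0.24996814  0.11337687 -0.30052074]
[264 205  31  13  64] [279.1 208.9] [0.5109 0.2527 0.054 ]
[ 260  215   37   38 1120] [278.4 233.5] [0.4941 0.2563 0.054 ]
```

View pics/m6.png

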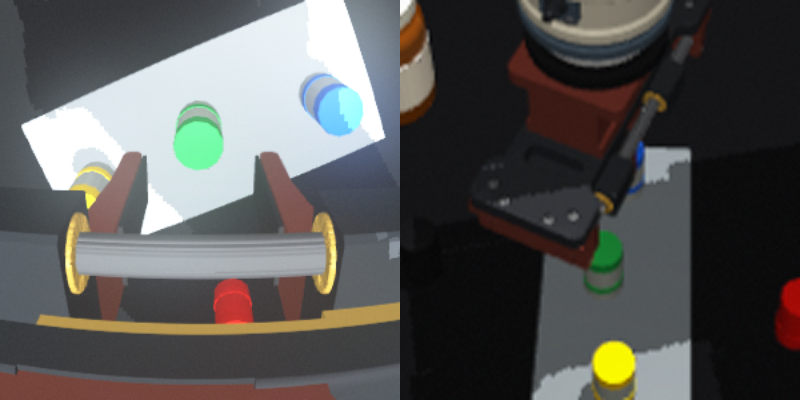

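The wrist view gives the green cartridge at (0.494, 0.256), centred between the half-open fingers, with its neighbours clear. I'll descend and grip.

```bash
python3 -m crank '[{"translation":[0,0.08,0],"delta_rot":[0,0,0]},{"translation":[0,0.14,0],"delta_rot":[0,0,0]},{"translation":[0,0.16,0],"delta_rot":[0,0,0]},{"translation":[0,0.17,0],"delta_rot":[0,0,0]},{"translation":[0,0.17,0],"delta_rot":[0,0,0]}]'
python3 -m crank '[{"translation":[0,0,0],"delta_rot":[0,0,0]},{"translation":[0,0,0],"delta_rot":[0,0,0]},{"translation":[0,0,0],"delta_rot":[0,0,0]},{"translation":[0,0,0],"delta_rot":[0,0,0]}]' 1 20
```

```text
clock: 9.12
tool_pos: [0.4943, 0.2561, 0.0059]
tcp_rot: [0.453, -0.542, 0.543, -0.454]
ft_force: [-0.4, 0.3, -0.8]
gripper_width: 0.499
clock: 9.62
tool_pos: [0.4941, 0.256, 0.0057]
tcp_rot: [0.453, -0.542, 0.542, -0.454]
ft_force: [-0.8, -0.5, 6.6]
gripper_width: 0.293
```

Gripped: the width of 0.293 corresponds to 26 mm. The cartridge's underside is level with the reported TCP. I'll work out a tilted insertion that keeps the gripper body clear of the tab and housing.

Run:
```python
from h import *
# in XZ plane of housing, z above pivot
B=.71; c,s=np.cos(B),np.sin(B)
w=lambda xb,zb:np.array([xb*c-zb*s,xb*s+zb*c])
def seg(a,b,n=40): return np.array([a+(b-a)*t for t in np.linspace(0,1,n)])
obs=np.vstack([seg(w(0,0),w(0,.175)),seg(w(.004,0),w(.004,.175)),seg(w(.004,.004),w(.091,.004)),seg(w(.091,.004),w(.091,.09)),
  seg(np.array([.002,.137]),np.array([.12,.14]))])
tab=np.vstack([seg(np.array([0,.0]),np.array([0,.175])),seg(np.array([0,.175]),np.array([.004,.175]))]) # blue tab, only for body
def clear(P,t,zlo,half,o):
    u=np.array([-np.sin(t),np.cos(t)]); v=np.array([np.cos(t),np.sin(t)]); d=o-P; a=d@u; b=d@v
    return np.min(np.hypot(np.maximum(zlo-a,0),np.maximum(np.abs(b)-half,0)))
best=[]
for t in np.arange(0,.75,.05):
  for xb in np.arange(.02,.08,.003):
    for zb in np.arange(.01,.12,.004):
      P=w(xb,zb)
      k=min(clear(P,t,.09,.0375,np.vstack([obs,tab])),clear(P,t,0,.013,obs)+.004)
      if k>.012: best.append((zb,round(t,2),round(xb,3),round(k,4),P.round(4)))
best.sort(key=lambda b:b[0]-.5*b[3]); 
for b in best[:12]: print(b)
t,P=best[0][1],best[0][4]
print(rel(arm.read_state()['tool_pos'])[0])
for n,T in(('above',H(-.16,0,.27)),): print(n,rel(T,rotH(0))[0].round(4))
```

```text
(np.float64(0.038), np.float64(0.7), np.float64(0.053), np.float64(0.0124), array([0.0154, 0.0634]))
(np.float64(0.042), np.float64(0.7), np.float64(0.056), np.float64(0.0142), array([0.0151, 0.0684]))
(np.float64(0.042), np.float64(0.65), np.float64(0.05), np.float64(0.014), array([0.0105, 0.0644]))
(np.float64(0.042), np.float64(0.6), np.float64(0.044), np.float64(0.0126), array([0.006 , 0.0605]))
(np.float64(0.042), np.float64(0.7), np.float64(0.053), np.float64(0.0124), array([0.0128, 0.0664]))
(np.float64(0.042), np.float64(0.7), np.float64(0.059), np.float64(0.0121), array([0.0174, 0.0703]))
(np.float64(0.046000000000000006), np.float64(0.7), np.float64(0.056), np.float64(0.0154), array([0.0125, 0.0714]))
(np.float64(0.046000000000000006), np.float64(0.65), np.float64(0.053), np.float64(0.0146), array([0.0102, 0.0694]))
(np.float64(0.046000000000000006), np.float64(0.7), np.float64(0.059), np.float64(0.0145), array([0.0148, 0.0733]))
(np.float64(0.046000000000000006), np.float64(0.6), np.float64(0.047), np.float64(0.0142), array([0.0057, 0.0655]))
(np.float64(0.046000000000000006), np.float64(0.55), np.float64(0.041), np.float64(0.014), array([0.0011, 0.0616]))
(np.float64(0.046000000000000006), np.float64(0.65), np.float64(0.05), np.float64(0.014), array([0.0079, 0.0675]))
[0. 0. 0.]
above [ 0.6867 -0.529   0.0091]
```

```bash
python3 -m crank '[{"translation":[0,-0.03,0],"delta_rot":[0,0,0]},{"translation":[0,-0.15,0],"delta_rot":[0,0,0]},{"translation":[0,-0.27,0],"delta_rot":[0,0,0]},{"translation":[0,-0.39,0],"delta_rot":[0,0,0]},{"translation":[0.05,-0.51,0],"delta_rot":[0,0,0]},{"translation":[0.17,-0.53,0.009],"delta_rot":[0,0,0]},{"translation":[0.29,-0.53,0.009],"delta_rot":[0,0,0]},{"translation":[0.41,-0.53,0.009],"delta_rot":[0,0,0]},{"translation":[0.53,-0.53,0.009],"delta_rot":[0,0,0]},{"translation":[0.64,-0.53,0.009],"delta_rot":[0,0,0]}]'
python3 - <<'E'
from h import *
u=np.array([-np.sin(.65),np.cos(.65)]); P=np.array([.0105,.0804])
A=P+.14*u; print(A); print(rel(H(A[0],0,A[1]),rotH(.65)))
E
```

```text
clock: 10.88
tool_pos: [0.4405, -0.0617, 0.2709]
tcp_rot: [0.453, -0.542, 0.543, -0.454]
ft_force: [1.1, 0.4, -0.7]
gripper_width: 0.295
[-0.0742261   0.19185173]
(array([0.04257811, 0.15817452, 0.17325169]), array([ 1.03304256e-01, -4.21873272e-05,  2.14145526e-05]))
```

```bash
python3 -m crank '[{"translation":[0.04,0,0],"delta_rot":[0.026,0,0]},{"translation":[0.04,0,0],"delta_rot":[0.052,0,0]},{"translation":[0.04,0,0.05],"delta_rot":[0.078,0,0]},{"translation":[0.04,0.05,0.1],"delta_rot":[0.1035,0,0]},{"translation":[0.04,0.1,0.173],"delta_rot":[0.1035,0,0]},{"translation":[0.04,0.158,0.173],"delta_rot":[0.1035,0,0]},{"translation":[0.04,0.158,0.173],"delta_rot":[0.1035,0,0]},{"translation":[0.04,0.158,0.173],"delta_rot":[0.1035,0,0]}]'
python3 - <<'E'
from h import *
def proj(p,w):
    M=p['world_to_cam']; c=M[:3,:3]@w+M[:3,3]; return np.round([p['cx']+p['fx']*c[0]/-c[2],p['cy']-p['fy']*c[1]/-c[2]],1)
s=arm.read_state(); q=R.from_quat(s['tcp_rot']).as_matrix(); T=s['tool_pos']; print(toH(T).round(4),q[:,1].round(3))
a,p=snap('side','s7.png'); 
print('cart bottom',proj(p,T),'top',proj(p,T-.05*q[:,1]))
for th in(.65,.7,.74): print('tab R,L',th,proj(p,H(-.175*np.sin(th),-.035,.016+.175*np.cos(th))),proj(p,H(-.175*np.sin(th),.035,.016+.175*np.cos(th))))
h=cv2.cvtColor(a,cv2.COLOR_RGB2HSV); m=cv2.inRange(h,np.array((45,100,20)),np.array((80,255,255))); n,l,st,c=cv2.connectedComponentsWithStats(m)
for i in range(1,n):
    if st[i,4]>15: print(st[i],c[i].round(1), a[l==i].mean(0).round())
u=np.array([-np.sin(.65),np.cos(.65)]); P=np.array([.0105,.0804]); print(rel(H(P[0],0,P[1]),rotH(.65)))
cv2.imwrite('pics/s7c.png',cv2.resize(a[70:250,190:390],(800,600)[:2] if 0 else (660,594),interpolation=cv2.INTER_CUBIC)[:,:,::-1])
E
```

```text
clock: 11.88
tool_pos: [0.5237, -0.0973, 0.2027]
tcp_rot: [0.288, -0.347, 0.683, -0.575]
ft_force: [-0.5, 0.3, -1.2]
gripper_width: 0.3
[-0.0728  0.001   0.2027] [ 0.585 -0.1   -0.805]
cart bottom [305.2 148.3] top [320.2 135.6]
tab R,L 0.65 [325.4 160.8] [313.  180.7]
tab R,L 0.7 [328.2 163.7] [316.  183.6]
tab R,L 0.74 [330.4 166. ] [318.3 186. ]
[221 133  38  26 543] [239.2 146. ] [ 34. 210.  83.]
[265 164  67  52 788] [303.6 186.8] [20. 93. 39.]
(array([ 0.00364035,  0.29589347, -0.01202329]), array([ 2.18674964e-03,  2.32364366e-06, -8.59274502e-04]))
```

```bash
python3 -m crank '[{"translation":[0,0.08,0],"delta_rot":[0,0,0]},{"translation":[0,0.08,0],"delta_rot":[0,0,0]},{"translation":[0,0.08,0],"delta_rot":[0,0,0]},{"translation":[0,0.08,0],"delta_rot":[0,0,0]}]'
python3 - <<'E'
from h import *
print(toH(arm.read_state()['tool_pos']),rel(H(.0105,0,.0804),rotH(.65)))
E
```

```text
clock: 12.42
tool_pos: [0.5477, -0.1057, 0.1829]
tcp_rot: [0.292, -0.355, 0.676, -0.576]
ft_force: [-0.0, 1.5, -0.3]
gripper_width: 0.294
[-0.04764987 -0.00308311  0.18293312] (array([-0.00207273,  0.23466127, -0.02335197]), array([ 5.55280158e-03,  1.34675052e-05, -2.78359548e-03]))
```

```bash
python3 - <<'E'
from h import *
s=arm.read_state(); print(s['joints'],s['qd'],s['ft_force'],s['joint_torque']); print(R.from_quat(s['tcp_rot']).as_matrix().round(3))
E
python3 -m crank '[{"translation":[0,0,0],"delta_rot":[0,0,0]},{"translation":[0,0,0],"delta_rot":[0,0,0]}]'
```

```text
[-0.24402359  0.2102262   2.22490388  0.54000894  0.10871037  0.97862621] [ 0.00036461  0.00206787 -0.00334814  0.01233036 -0.00067935 -0.01325766] [-0.03924107  1.49556212 -0.28689569] [ -0.04430745 -34.06870008 -20.52715302   0.13150111  -1.98801309
   0.04346814]
[[-0.166  0.571  0.804]
 [-0.986 -0.085 -0.144]
 [-0.014 -0.817  0.577]]
clock: 12.68
tool_pos: [0.5481, -0.1059, 0.1826]
tcp_rot: [0.292, -0.355, 0.676, -0.576]
ft_force: [-0.1, -0.5, -0.3]
gripper_width: 0.289
```

Joint 5 is at its range limit, so I must back off and use less tilt.

```bash
python3 -m crank '[{"translation":[0,-0.04,0],"delta_rot":[-0.02,0,0]},{"translation":[0,-0.06,0],"delta_rot":[-0.04,0,0]},{"translation":[0,-0.06,0],"delta_rot":[-0.04,0,0]},{"translation":[0,-0.06,0],"delta_rot":[-0.04,0,0]}]'
python3 - <<'E'
from h import *
s=arm.read_state(); print(s['joints'].round(3) if hasattr(s['joints'],'round') else s['joints'], toH(s['tool_pos']))
B=.73; c,sn=np.cos(B),np.sin(B)
w=lambda xb,zb:np.array([xb*c-zb*sn,xb*sn+zb*c])
def seg(a,b,n=40): return np.array([a+(b-a)*t for t in np.linspace(0,1,n)])
obs=np.vstack([seg(w(.004,0),w(.004,.175)),seg(w(.004,.004),w(.091,.004)),seg(w(.091,.004),w(.091,.09)),seg(np.array([.002,.137]),np.array([.12,.14]))])
tab=np.vstack([seg(np.array([0,.0]),np.array([0,.175]),80),seg(np.array([0,.175]),np.array([.004,.175]))])
def clear(P,t,zlo,half,o):
    u=np.array([-np.sin(t),np.cos(t)]); v=np.array([np.cos(t),np.sin(t)]); d=o-P; a=d@u; b=d@v
    return np.min(np.hypot(np.maximum(zlo-a,0),np.maximum(np.abs(b)-half,0)))
for t in(.25,.3,.35,.4,.45):
  best=[]
  for X in np.arange(-.07,.02,.002):
    for Z in np.arange(.02,.16,.002):
      P=np.array([X,Z]); xb=X*c+Z*sn; zb=-X*sn+Z*c
      if xb<.015: continue
      k=min(clear(P,t,.09,.0375,np.vstack([obs,tab])),clear(P,t,0,.013,obs)+.004)
      if k>.011: best.append((round(zb,3),round(xb,3),round(k,4),(P+[0,.016]).round(4)))
  print(t,min(best,key=lambda b:b[0]))
print(rel(s['tool_pos'],rotH(.4))[1])
E
```

```text
clock: 13.18
tool_pos: [0.531, -0.1029, 0.2059]
tcp_rot: [0.361, -0.437, 0.626, -0.535]
ft_force: [0.3, 0.5, -1.3]
gripper_width: 0.293
[-0.237  0.171  2.073  0.078  0.535  1.444] [-0.06458005 -0.00326194  0.20594013]
0.25 (np.float64(0.065), np.float64(0.023), np.float64(0.0118), array([-0.026,  0.08 ]))
0.3 (np.float64(0.059), np.float64(0.024), np.float64(0.012), array([-0.022,  0.076]))
0.35 (np.float64(0.051), np.float64(0.024), np.float64(0.0117), array([-0.016,  0.07 ]))
0.4 (np.float64(0.045), np.float64(0.024), np.float64(0.0121), array([-0.012,  0.066]))
0.45 (np.float64(0.038), np.float64(0.026), np.float64(0.011), array([-0.006,  0.062]))
[ 0.00541504  0.00068498 -0.00293173]
```

Run:
```python
from h import *
print(rel(H(-.052,0,.172),rotH(.35)))
```

```text
(array([-0.00519852,  0.07249479, -0.0007749 ]), array([-0.00254261,  0.00075803, -0.00291358]))
```

```bash
python3 -m crank '[{"translation":[-0.005,0.03,0],"delta_rot":[-0.0025,0.001,-0.003]},{"translation":[-0.005,0.072,-0.001],"delta_rot":[-0.0025,0.001,-0.003]},{"translation":[-0.005,0.072,-0.001],"delta_rot":[-0.0025,0.001,-0.003]},{"translation":[-0.005,0.072,-0.001],"delta_rot":[-0.0025,0.001,-0.003]}]'
python3 - <<'E'
from h import *
s=arm.read_state(); print(toH(s['tool_pos']),np.round(s['joints'],3),rel(H(-.018,0,.078),rotH(.35)))
E
```

```text
clock: 13.68
tool_pos: [0.543, -0.1023, 0.1725]
tcp_rot: [0.368, -0.441, 0.629, -0.524]
ft_force: [-0.0, -0.7, -0.7]
gripper_width: 0.29
[-0.05284675 -0.00055032  0.17248303] [-0.214  0.249  2.064  0.024  0.481  1.517] (array([-0.00139261,  0.20140177,  0.00127066]), array([ 0.00047751, -0.000289  ,  0.00022935]))
```

Well within range now. I'll insert in two stages, watching force.

```bash
python3 -m crank '[{"translation":[0,0.07,0],"delta_rot":[0,0,0]},{"translation":[0,0.13,0],"delta_rot":[0,0,0]},{"translation":[0,0.17,0],"delta_rot":[0,0,0]},{"translation":[0,0.2,0],"delta_rot":[0,0,0]},{"translation":[0,0.2,0],"delta_rot":[0,0,0]}]'
python3 - <<'E'
from h import *
s=arm.read_state(); print(toH(s['tool_pos']),np.round(s['joints'],3),s['ft_force'])
a,p=snap('side','s8.png')
h=cv2.cvtColor(a,cv2.COLOR_RGB2HSV); m=cv2.inRange(h,np.array((45,80,20)),np.array((80,255,255))); n,l,st,c=cv2.connectedComponentsWithStats(m)
for i in range(1,n):
    if st[i,4]>10: print(st[i],c[i].round(1), a[l==i].mean(0).round())
E
```

```text
clock: 14.3
tool_pos: [0.577, -0.1088, 0.0785]
tcp_rot: [0.368, -0.441, 0.629, -0.524]
ft_force: [-0.8, 1.2, -0.7]
gripper_width: 0.294
[-0.01820023 -0.00092393  0.07853048] [-0.212  0.466  2.04   0.034  0.289  1.507] [-0.75704229  1.15302296 -0.69581769]
[221 133  38  27 548] [239.2 146.1] [ 38. 220.  89.]
[265 164  67  52 755] [304.3 186.9] [21. 87. 37.]
```

```bash
python3 -m crank '[{"translation":[0,0,0],"delta_rot":[0,0,0]},{"translation":[0,0,0],"delta_rot":[0,0,0]},{"translation":[0,0,0],"delta_rot":[0,0,0]},{"translation":[0,0,0],"delta_rot":[0,0,0]}]' 0.05
python3 -m crank '[{"translation":[0,-0.06,0],"delta_rot":[0,0,0]},{"translation":[0,-0.16,0],"delta_rot":[0,0,0]},{"translation":[0,-0.28,0],"delta_rot":[0,0,0]},{"translation":[0,-0.28,-0.1],"delta_rot":[-0.02,0,0]},{"translation":[0,-0.28,-0.2],"delta_rot":[-0.04,0,0]},{"translation":[0,-0.28,-0.25],"delta_rot":[-0.056,0,0]},{"translation":[0,-0.28,-0.25],"delta_rot":[-0.056,0,0]}]'
python3 - <<'E'
from h import *
s=arm.read_state(); print(toH(s['tool_pos']),s['ft_force'],rel(s['tool_pos'],rotH())[1])
a,p=snap('side','s9.png'); t,_=snap('top','t9.png')
cv2.imwrite('pics/s9c.png',np.vstack([cv2.resize(a[110:230,210:350],(700,600),interpolation=cv2.INTER_CUBIC)])[:,:,::-1])
E
```

```text
clock: 14.85
tool_pos: [0.5774, -0.1088, 0.0793]
tcp_rot: [0.368, -0.44, 0.629, -0.524]
ft_force: [0.6, 0.1, 0.1]
gripper_width: 0.476
clock: 15.72
tool_pos: [0.4147, -0.0791, 0.1678]
tcp_rot: [-0.454, 0.544, -0.542, 0.452]
ft_force: [0.2, 0.7, -1.1]
gripper_width: 0.474
[-0.18319689 -0.00037186  0.16778181] [ 0.24533046  0.6527336  -1.0557715 ] [ 0.00072176 -0.00036348  0.00019579]
```

View pics/s9c.png

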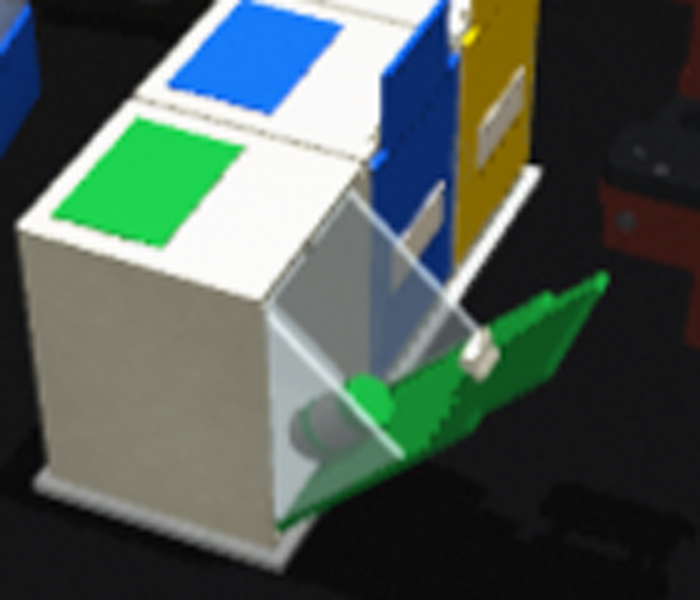

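The cartridge lies in the green bin, green top at crop (368,400), leaning on the panel. The other bins are shut. Now I'll close the fingers, lower them in front of the tab and push.

```bash
python3 -m crank '[{"translation":[0,0,0],"delta_rot":[0,0,0]},{"translation":[0,0.05,0],"delta_rot":[0,0,0]},{"translation":[0,0.096,0],"delta_rot":[0,0,0]},{"translation":[0,0.096,0.04],"delta_rot":[0,0,0]},{"translation":[0,0.096,0.08],"delta_rot":[0,0,0]},{"translation":[0,0.096,0.12],"delta_rot":[0,0,0]},{"translation":[0,0.096,0.16],"delta_rot":[0,0,0]},{"translation":[0,0.096,0.2],"delta_rot":[0,0,0]},{"translation":[0,0.096,0.23],"delta_rot":[0,0,0]},{"translation":[0,0.096,0.26],"delta_rot":[0,0,0]}]' 1 20
python3 -m crank '[{"translation":[0,0,0.02],"delta_rot":[0,0,0]},{"translation":[0,0,0.035],"delta_rot":[0,0,0]},{"translation":[0,0,0.045],"delta_rot":[0,0,0]},{"translation":[0,0,0.055],"delta_rot":[0,0,0]},{"translation":[0,0,0.055],"delta_rot":[0,0,0]}]'
python3 - <<'E'
from h import *
print(toH(arm.read_state()['tool_pos']))
E
```

```text
clock: 17.08
tool_pos: [0.5431, -0.1025, 0.1196]
tcp_rot: [-0.454, 0.544, -0.542, 0.452]
ft_force: [-0.1, -0.0, 0.8]
gripper_width: 0.008
clock: 17.7
tool_pos: [0.5692, -0.1073, 0.1193]
tcp_rot: [-0.455, 0.544, -0.542, 0.452]
ft_force: [-1.7, 0.4, 1.0]
gripper_width: 0.005
[-0.02614552 -0.00080074  0.11933857]
```

```bash
python3 -m crank '[{"translation":[0,0,0.01],"delta_rot":[0,0,0]},{"translation":[0,0,0.018],"delta_rot":[0,0,0]},{"translation":[0,0,0.024],"delta_rot":[0,0,0]},{"translation":[0,0,0.024],"delta_rot":[0,0,0]}]'
python3 -m crank '[{"translation":[0,0,0.004],"delta_rot":[0,0,0]},{"translation":[0,0,0.008],"delta_rot":[0,0,0]},{"translation":[0,0,0.008],"delta_rot":[0,0,0]}]'
python3 - <<'E'
from h import *
print(toH(arm.read_state()['tool_pos']))
E
```

```text
clock: 18.2
tool_pos: [0.5818, -0.1096, 0.1193]
tcp_rot: [-0.454, 0.544, -0.542, 0.452]
ft_force: [-0.7, 0.3, -0.1]
gripper_width: 0.003
clock: 18.58
tool_pos: [0.5836, -0.1099, 0.1192]
tcp_rot: [-0.455, 0.545, -0.541, 0.451]
ft_force: [-6.9, 0.4, 4.4]
gripper_width: 0.005
[-0.01148476 -0.0008572   0.11919953]
```

```bash
python3 -m crank '[{"translation":[0,0,0.004],"delta_rot":[0,0,0]},{"translation":[0,0,0.004],"delta_rot":[0,0,0]}]'
python3 -m crank '[{"translation":[0,0,0.004],"delta_rot":[0,0,0]},{"translation":[0,0,0.004],"delta_rot":[0,0,0]}]'
python3 - <<'E'
from h import *
print(toH(arm.read_state()['tool_pos']))
a,p=snap('side','s10.png'); b,q=load('side0.png')
f=lambda i:(lambda m:(cv2.boundingRect(cv2.findNonZero(m)),m.sum()//255))(cv2.inRange(cv2.cvtColor(i[120:230,262:300],cv2.COLOR_RGB2HSV),np.array((45,100,20)),np.array((80,255,140))))
print(f(a),f(b))
E
```

```text
clock: 18.82
tool_pos: [0.5835, -0.1099, 0.1192]
tcp_rot: [-0.456, 0.546, -0.54, 0.45]
ft_force: [-15.2, 2.6, 10.6]
gripper_width: 0.003
clock: 19.08
tool_pos: [0.5835, -0.1099, 0.1192]
tcp_rot: [-0.457, 0.547, -0.539, 0.449]
ft_force: [-21.7, 3.6, 17.8]
gripper_width: 0.004
[-0.01165781 -0.0008276   0.11915866]
((1, 41, 19, 55), np.uint64(543)) ((1, 16, 20, 80), np.uint64(942))
```

A rigid stop at 22 N with no further travel suggests it is shut. I'll back off and check in both views.

```bash
python3 -m crank '[{"translation":[0,0,-0.06],"delta_rot":[0,0,0]},{"translation":[0,0,-0.16],"delta_rot":[0,0,0]},{"translation":[0,0,-0.26],"delta_rot":[0,0,0]},{"translation":[0.1,-0.1,-0.36],"delta_rot":[0,0,0]},{"translation":[0.2,-0.2,-0.36],"delta_rot":[0,0,0]},{"translation":[0.3,-0.25,-0.36],"delta_rot":[0,0,0]},{"translation":[0.4,-0.25,-0.36],"delta_rot":[0,0,0]},{"translation":[0.5,-0.25,-0.36],"delta_rot":[0,0,0]},{"translation":[0.6,-0.25,-0.36],"delta_rot":[0,0,0]},{"translation":[0.6,-0.25,-0.36],"delta_rot":[0,0,0]}]'
python3 - <<'E'
from h import *
s=arm.read_state(); print(s['joints'])
a,p=snap('side','s11.png'); t,q=snap('top','t11.png'); a0,_=load('side0.png'); t0,_=load('top0.png')
C=dict(g=((45,100,20),(80,255,255)),b=((100,150,40),(125,255,255)),y=((22,120,60),(35,255,255)))
def bl(im,c,box):
    x0,y0,x1,y1=box; m=cv2.inRange(cv2.cvtColor(im[y0:y1,x0:x1],cv2.COLOR_RGB2HSV),*map(np.array,C[c])); n,l,st,cc=cv2.connectedComponentsWithStats(m)
    return [(st[i].tolist(),cc[i].round(1).tolist()) for i in range(1,n) if st[i,4]>25]
for k in C:
  for nm,x,x0,bs in(('side',a,a0,[(215,85,330,215),(245,300,315,415)]),('top',t,t0,[(300,115,480,215),(130,205,235,270)])):
    for b in bs: print(k,nm,'now',bl(x,k,b),'\n      was',bl(x0,k,b))
# overall change near jar / look-alikes / tab edges
for nm,x,x0,b in(('jar',a,a0,(175,235,215,300)),('black',a,a0,(195,325,220,360)),('red',a,a0,(335,345,365,385)),('bins',a,a0,(215,85,330,215))):
    print(nm,np.abs(x[b[1]:b[3],b[0]:b[2]].astype(int)-x0[b[1]:b[3],b[0]:b[2]]).mean().round(2))
E
```

```text
clock: 20.38
tool_pos: [0.3584, -0.3767, 0.2456]
tcp_rot: [-0.453, 0.544, -0.543, 0.451]
ft_force: [0.9, -0.2, -0.6]
gripper_width: 0.004
[-0.83074118  0.22962709  1.82838032 -0.00448702  1.08504299  0.92591682]
g side now [([6, 48, 38, 26, 543], [24.2, 61.0]), ([48, 49, 20, 81, 987], [57.6, 87.0])] 
      was [([6, 48, 38, 26, 543], [24.2, 61.0]), ([48, 49, 20, 81, 988], [57.7, 87.0])]
g side now [] 
      was [([24, 36, 15, 17, 191], [30.6, 44.0]), ([24, 54, 14, 6, 30], [30.8, 57.3])]
g top now [([24, 13, 39, 29, 836], [43.2, 27.4]), ([10, 57, 50, 21, 561], [35.2, 66.5])] 
      was [([24, 13, 39, 29, 836], [43.2, 27.4]), ([12, 57, 48, 21, 540], [35.4, 66.3])]
g top now [] 
      was [([41, 22, 11, 10, 91], [45.8, 26.4])]
b side now [([46, 0, 13, 5, 54], [51.9, 1.9]), ([29, 25, 34, 23, 432], [45.7, 35.8]), ([69, 24, 18, 78, 777], [76.9, 60.8]), ([0, 26, 3, 22, 55], [0.8, 36.7])] 
      was [([46, 0, 13, 5, 53], [52.0, 1.9]), ([29, 25, 34, 23, 428], [45.7, 35.8]), ([69, 24, 18, 78, 773], [76.9, 60.6]), ([0, 26, 3, 22, 54], [0.8, 36.8])]
b side now [([32, 0, 15, 15, 175], [39.1, 6.7]
[... 305 characters left out ...]
 10, 87], [78.0, 24.5])]
y side now [([86, 1, 18, 77, 762], [94.2, 36.7]), ([49, 4, 32, 20, 373], [64.7, 13.5])] 
      was [([86, 1, 18, 77, 762], [94.2, 36.7]), ([49, 4, 32, 20, 372], [64.7, 13.5])]
y side now [([27, 78, 16, 19, 236], [34.8, 86.8]), ([27, 94, 16, 10, 46], [34.4, 99.8])] 
      was [([27, 78, 16, 18, 235], [34.8, 86.8]), ([27, 94, 16, 10, 46], [34.4, 99.8])]
y top now [([120, 30, 38, 29, 837], [138.9, 44.1]), ([94, 75, 66, 18, 585], [128.9, 82.8])] 
      was [([120, 30, 38, 29, 837], [138.9, 44.1]), ([94, 75, 66, 18, 586], [128.8, 82.8])]
y top now [([10, 33, 11, 10, 96], [15.1, 37.6])] 
      was [([10, 33, 11, 10, 95], [15.1, 37.5])]
jar 1.69
black 0.92
red 1.06
bins 1.9
```

The green bin matches its original shut outline to within 0.1 px in the side view; if it were ajar the tab would shift about 8 px. Everything else is unmoved, so I'm handing in.

```bash
python3 -c "
from cell import arm; print(arm.close_job())"
```

```text
the job is handed in; nothing more can be done
None
```

The green cartridge is in the green bin and the bin is pushed fully shut. The job is handed in, with the clock at about 20.5 s of the 72 s allowed.

**What I did:** I tipped the green bin out to about 0.73 rad by its tab and lowered the cartridge in at a tilt of about 0.35 rad. A picture before closing showed it lying inside against the panel. I then pushed the bin back to a hard stop, where the force reached about 22 N along the push (about 28 N in all) with no further movement.

**Last checks:**
- **Green bin:** in the side view its front panel is back on its starting outline to within 0.1 px. In the top view it differs by about 0.2 px.
- **Cartridge:** the green one is gone from the mat.
- **Everything else:** the blue and yellow bins, the blue and yellow cartridges, the jar and the red and black look-alikes show no change. The robot is clear of everything.

**What went wrong on the way:**
- **First pull missed:** the fingers passed over the tab without moving the bin. The fingertips are about 15 mm behind the reported tool point, not 14 mm ahead of it as described. I corrected for this from then on.
- **Joint 5 at its limit:** my first insertion, at 0.65 rad of tilt, ran joint 5 onto its lower limit. It read 0.1087 against a limit of 0.11, so marginally past it. I backed off at once and used the smaller tilt, but this could count against the joint-range rule.

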